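Open a bayonet filter housing and fit the new filter element

TASK

Fit the new element in the vent gas filter: turn the bayonet cover counter-clockwise (seen from above) about a quarter turn to its open stop, lift it straight off and stand it on its open rim on a clear spot of the bench, away from the housing. Then slide the new filter element over the upright pipe in the housing and lower it gently until it stands fully home on the housing floor. Leave the cover off and leave the other loose things on the bench where they are.

Things in the scene. Friction and masses are not known exactly. Their poses are not given: they have to be found in the camera images.
- filter_housing: Filter housing, fixed. Origin: centre of its underside, on the bench; z up. Foot plate 116 mm square, 10 mm thick; aluminium bowl 92 mm wide up to 46 mm; above it a neck, 80 mm outer and 72 mm inner diameter, its open rim 80 mm over the bench. Flat inner floor 26 mm over the bench. Two brass hose ports reach 76 mm out to its +y and -y sides, below 36 mm.
- bayonet_pin (a point): One of two steel bayonet pins, 7 mm thick, that stick out of the housing's neck on its +x and -x sides to 50 mm from the axis; this point is the tip of the +x pin, 64 mm over the bench. Axes as the housing's.
- pipe_top (a point): Tip of the upright steel pipe in the middle of the housing, 94 mm over the bench, at first hidden under the cover (raise the cover 50 mm or more to clear it). The pipe is 20 mm in diameter up to 84 mm over the bench, then narrows to 10 mm at the tip.
- cover: Loose aluminium bayonet cover, about 350 g, 92 mm diameter, 83 mm high without its grip bar. Origin: centre of its open lower rim; z up. At the start it is locked on the housing, origin 52 mm over the bench, its x axis along the housing's x axis (0 to 0.1 rad counter-clockwise of it). Two L-slots in its 28 mm skirt hold it under the pins. Standing on the bench its origin is at height 0.
- cover_bar (a point): Centre of the cover's bright steel grip bar, on its axis, 97 mm over its lower rim; axes as the cover's. Bar 150 mm long along x, 14 mm thick, 24 mm high (12 above and below this point); flat cover top 14 mm below it. Push a bar end or grasp the bar. Turned counter-clockwise it is free at 78 to 97 degrees from the housing's x axis, where a stop is; greased, turns easily, 2 mm side play.
- element_centre (a point): Centre, half-way up, of the loose new filter element: pleated paper sleeve with grey end rings, 52 mm outer diameter, 26 mm bore, 100 mm high, about 150 g, upright on the bench at the start. z along its bore; both ends alike. Fully home this point is 76 mm over the bench and 46 mm of the element stand out of the neck: hold it within its top 35 mm, or the fingers meet the rim.
- window_cap: Bystander: flat round black cap with white insert, 61 mm diameter, 13 mm high, loose, near the bench's front edge. Origin: centre of its underside.
- swab_box: Bystander: small box 90 x 45 x 22 mm with blue top, loose, left rear of the bench, before the raised board. Origin: centre of its underside.
- spare_post_holder: Bystander: black post holder, an upright 25 mm cylinder 51 mm high with a thumbscrew on its side, loose at the left rear of the bench. Origin: centre of its underside.
- tape_roll: Bystander: small roll of tape lying flat, 59 mm diameter, 18 mm high, loose, right of the xy stage. Origin: centre of its underside.
- kf_ring_1: Bystander: steel centring ring, 41 mm diameter, 14 mm high, lying loose right of the chamber beside a second, fixed one. Origin: centre of its underside.
- bench_clear (a point): Just a point on the bench, fixed, left of the housing; the bench is clear for 60 mm around it at every start, so there is room for the cover. Obstacles when carrying things across: the round vacuum chamber with its valve, up to 185 mm over the bench, between the housing and the element (x over 0.48, y -0.19 to 0.15), and the xy stage in front of it, up to 88 mm.
Things that resemble listed ones, but are neither listed nor needed, are in the scene too. Of the things shaped like the part that bears element_centre, the white one is meant.

How it is judged:
By the outcome, as a careful person would: the job done as asked, in the order asked, and still so for the second after the job is handed in, with the robot touching nothing.
It also fails if it takes over 61 s, if anything falls off the work surface, if the arm or the gripper's body presses on something with over 40 N, if the wrist force passes 120 N, or if a joint passes its speed limit or range.

ROBOT

A 7-joint arm with a two-finger parallel gripper is mounted at the origin on a cart in front of the work surface, level with it; the furniture and walls round the work are solid. World frame = base frame: x ahead of the robot, y to its left, z up, the work surface at z = 0. Lengths are in m, angles in rad, forces in N, time in s.
With the tool pointing down it reaches from about 0.4 to 0.85 m from the base axis. Payload 4.5 kg.
Tool frame: the origin (TCP) lies midway between the tips of the shut fingers; the grasp point (between the pads) lies tcp_to_grasp behind it (tcp_to_grasp is the distance from the TCP to the grasp point, in m); z points along the fingers, x is the direction in which the jaws open and shut, and the axes are right-handed (so a half turn about z gives the same grasp; the last joint's range is limited). The gripper opens to 85 mm and grips with 20 to 120 N. Pads are 22 mm wide; open, the fingers measure 114 mm over their backs; the gripper's body (76 mm by 85 mm) begins 54 mm behind the grasp point. The pads swing forward as they close: fully open they stand 13 mm farther back than shut.
Start: joints at [1.269, 0.689, -0.195, 1.565, 0.157, 0.902, -0.215], TCP at [0.206, -0.59, 0.231] pointing down, gripper open.
Joint ranges: [-3.01, 3.01], [-0.46, 2.08], [-1.47, 1.51], [0.13, 2.56], [-1, 4.14], [0.04, 2.09], [-2.66, 2.66]. Speed limits (rad/s): [2.57, 2.57, 3.14, 3.14, 3.14, 3.14, 3.14].

INTERFACE

Orientations are given as [roll, pitch, yaw] about the fixed x, y, z axes, in that order (R = Rz(yaw) Ry(pitch) Rx(roll)).
In Python, from rig import * gives the robot as it stands.
- The arm moves only by the shell command python3 -m crank 'ROWS'. ROWS is JSON, a list of rows, each a list of 5 numbers: the shift along the world's x, y, z in m, then the turn about the world's z in rad, then the closure, from 0 (fully open) to 1 (shut). A call has 1 to 8 rows; each row is the pose to reach, as a shift and turn from the pose commanded when the call began; what a row does not reach only later rows make up. A row lasts 1/12 s, in which the tool goes at most 41.7 mm and 7.16 degrees, less where a joint would pass 70% of its speed; a pose out of reach is approached as far as the arm can. A call with a gripper value outside its range is refused whole. The fingers move at their own pace and stop on an object; the grip force is fixed at half the most. Time passes only in rows, so rows that repeat a pose let the fingers close. It gives the time, the measured TCP pose, the force and the opening at its end, in the units of the state.
- get_state(): the state, without advancing time (a new reading comes with each control period).
- get_image(name): name is "scene" or "top"; returns a dict with "pixels" (480x640x3 uint8, red, green, blue), "mtx" (3x3 intrinsics, pixels), "origin" and "orientation" of the camera in the world. Camera axes: x right, y down, z forward; pixel columns grow to the right and rows downward; lengths in m; the calibration is good to about 2 mm. A picture is of the moment at which its call begins. There is no depth.
- finish_job(): hands the job in, once; it reports no verdict.
The state is a dict: "clock": time; "joints": joint angles; "qd": joint speeds; "joint_torque": joint torques, N m; "position": TCP position; "ee_rot": TCP orientation; "force": force on the tool from outside, world axes, zero at the start; "wrist_torque": the same for the moment, N m; "width": finger opening in m.
Only numpy, scipy, OpenCV 4.12 (cv2) and the standard library are available. Lean on these libraries where they do the work, as an engineer would, in place of code of your own. Each camera call takes 0.05 s, during which the arm holds its last target.

## Working session

There is one attempt and no reset: what is moved stays moved. The work goes in short steps, Python scripts to look and compute and a shell command to move; the robot and the scene stay as the last step left them, time stands still between calls to the robot, and variables do not carry over. Pictures are saved under pics/ and viewed, and the job is handed in when it is done.

```bash
ls; mkdir -p pics
python3 - <<'E'
from rig import *
import cv2,numpy as np
s=get_state();print({k:np.round(v,4).tolist() for k,v in s.items()})
try: print(tcp_to_grasp)
except Exception as e: print(e)
for n in("scene","top"):
    d=get_image(n);cv2.imwrite(f"pics/{n}0.png",d["pixels"][:,:,::-1]);print(n,d["mtx"],d["origin"],d["orientation"])
E
```

```text
pics
{'clock': 0.0, 'joints': [1.2688, 0.69, -0.1945, 1.5664, 0.1573, 0.9025, -0.2151], 'qd': [-0.0009, -0.0011, -0.0006, 0.0006, -0.0011, 0.0005, 0.0005], 'joint_torque': [-0.0008, -53.9612, -1.2665, -15.8543, 0.0092, 0.0094, 0.0], 'position': [0.2057, -0.5895, 0.2305], 'ee_rot': [3.1415, 0.0019, -1.2349], 'force': [0.4922, -0.4733, -0.4588], 'wrist_torque': [-0.0046, -0.009, 0.0071], 'width': 0.0856}
0.0187
scene [[468.80216746   0.         314.11965777]
 [  0.         468.80216746 245.52745513]
 [  0.           0.           1.        ]] [-0.20120261  0.5200598   0.88615172] [-2.29234339 -0.01039308 -2.18384966]
top [[513.06561486   0.         306.02336031]
 [  0.         513.06561486 239.95065165]
 [  0.           0.           1.        ]] [0.43143405 0.00993423 1.49790848] [-3.07949294 -0.00643422 -1.58557399]
```

View pics/scene0.png

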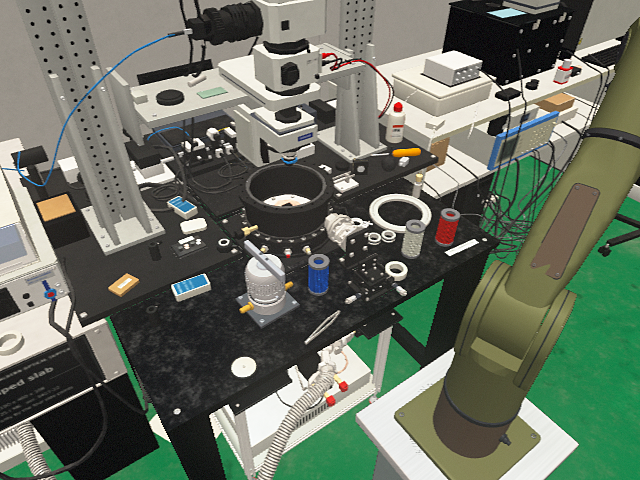

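View pics/top0.png

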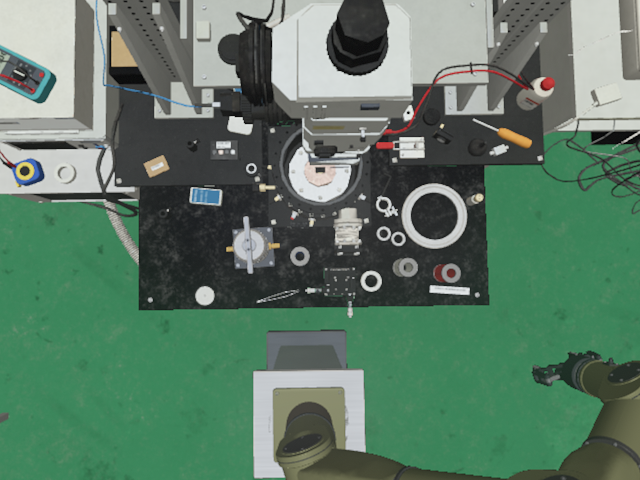

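The scene view shows the housing and cover at about (265,280), the white element at (412,238), and the blue and red decoys at (318,273) and (447,227). In the top view the housing is at (250,247) and the white element at (405,267).

```bash
cat > h.py <<'E'
from rig import *
import cv2,numpy as np
from scipy.spatial.transform import Rotation as R
def cam(n):
    d=get_image(n); return d
def save(d,name,box=None,f=1):
    im=d["pixels"][:,:,::-1]
    if box: x0,y0,x1,y1=box; im=im[y0:y1,x0:x1]
    im=cv2.resize(im,None,fx=f,fy=f,interpolation=cv2.INTER_CUBIC); cv2.imwrite("pics/"+name+".png",im)
def ray(d,uv):
    K=np.array(d["mtx"]);v=np.linalg.inv(K)@[uv[0],uv[1],1]
    return np.array(d["origin"]),R.from_euler('xyz',d["orientation"]).as_matrix()@v
def atz(d,uv,z):
    o,v=ray(d,uv);return o+v*(z-o[2])/v[2]
def tri(d1,uv1,d2,uv2):
    o1,v1=ray(d1,uv1);o2,v2=ray(d2,uv2)
    A=np.stack([v1,-v2],1);t=np.linalg.lstsq(A,o2-o1,rcond=None)[0]
    a=o1+t[0]*v1;b=o2+t[1]*v2;return (a+b)/2,np.linalg.norm(a-b)
def proj(d,p):
    Rm=R.from_euler('xyz',d["orientation"]).as_matrix();c=Rm.T@(np.array(p)-d["origin"]);q=np.array(d["mtx"])@c;return q[:2]/q[2]
E
python3 - <<'E'
from h import *
t=cam("top");s=cam("scene")
save(t,"t1",(200,190,320,290),6.5);save(t,"t2",(360,220,480,310),6.5)
save(s,"s1",(220,225,340,325),6);save(s,"s2",(380,190,480,270),7)
E
```

```text
(no output)
```

View pics/t1.png

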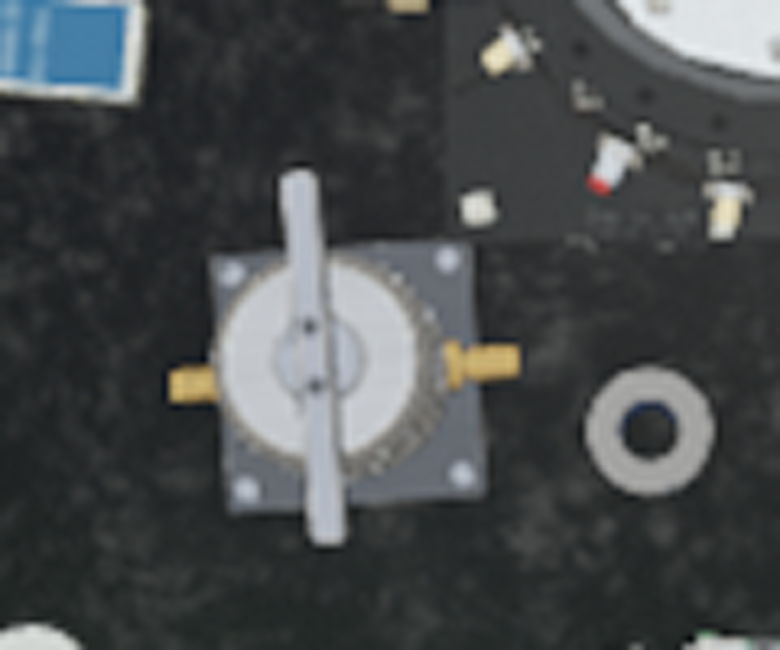

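View pics/t2.png

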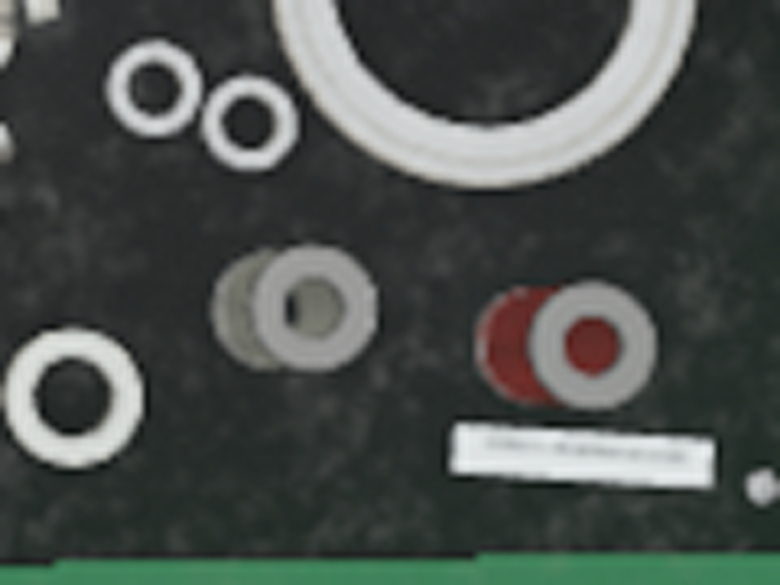

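View pics/s1.png

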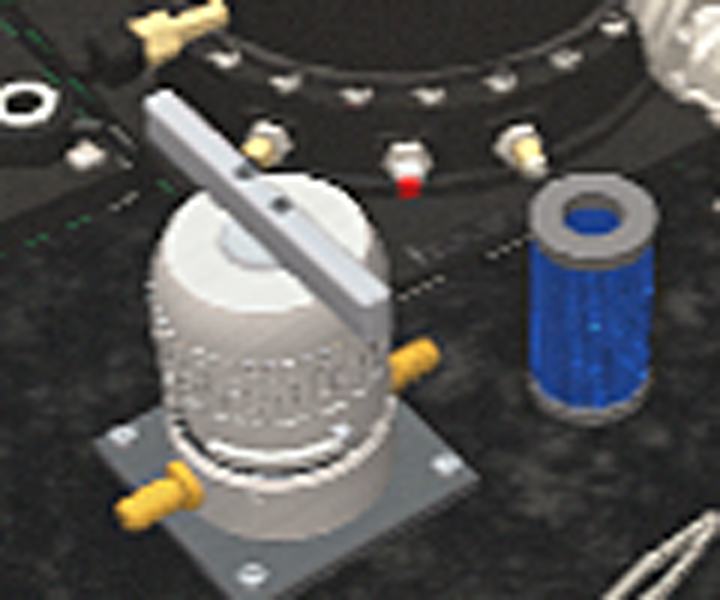

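View pics/s2.png

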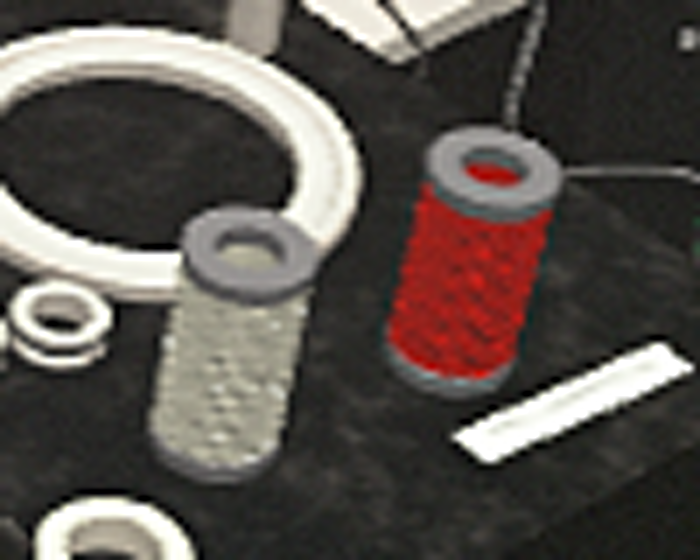

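Run:
```python
from h import *
np.set_printoptions(precision=4,suppress=True)
t=cam("top");s=cam("scene")
T1=lambda x,y:((x+.5)/6.5-.5+200,(y+.5)/6.5-.5+190)
T2=lambda x,y:((x+.5)/6.5-.5+360,(y+.5)/6.5-.5+220)
S1=lambda x,y:((x+.5)/6-.5+220,(y+.5)/6-.5+225)
S2=lambda x,y:((x+.5)/7-.5+380,(y+.5)/7-.5+190)
print("bar mid",tri(t,T1(312,356),s,S1(263.5,189.5)))
f,n=T1(299,172),T1(328,545)
F=atz(t,f,.161);N=atz(t,n,.161);print("bar ends",F,N,"yaw",np.arctan2(F[1]-N[1],F[0]-N[0]),(F+N)/2,np.linalg.norm(F-N))
c=[atz(t,T1(*q),.012) for q in((231,274),(447,260),(463,473),(245,490))]
print("plate",np.mean(c,0),[np.arctan2(*(c[i]-c[j])[[1,0]]) for i,j in((0,3),(1,2))],[np.arctan2(*(c[i]-c[j])[[1,0]])-np.pi/2 for i,j in((0,1),(3,2))])
cs=[atz(s,S1(*q),.012) for q in((124,434),(446,463),(252,573))];print("scene plate",cs,c)
print("elem top",tri(t,T2(315,308),s,S2(250,247)), atz(t,T2(315,308),.1),atz(s,S2(250,247),.1), "bottom", atz(t,T2(270,310),0))
print("blue",atz(t,T1(650,431),.1),"tape",atz(t,T2(73,397),.018),"red",atz(t,T2(594,346),.1))
for p in[(205,295),(206,196),(193,146),(350,310),(340,280)]:print(p,atz(t,p,.02))
```

```text
bar mid (array([0.5058, 0.1538, 0.1583]), np.float64(0.0019932573465147483))
bar ends [0.5794 0.1573 0.161 ] [0.4294 0.1469 0.161 ] yaw 0.06964827597114875 [0.5044 0.1521 0.161 ] 0.15035953093392027
plate [0.5051 0.1533 0.012 ] [np.float64(0.05823369179156629), np.float64(0.06445915882497971)] [np.float64(0.05072980650640857), np.float64(0.06316245539668564)]
scene plate [array([0.5515, 0.2056, 0.012 ]), array([0.4618, 0.1039, 0.012 ]), array([0.4568, 0.1994, 0.012 ])] [array([0.5505, 0.2044, 0.012 ]), array([0.5554, 0.108 , 0.012 ]), array([0.4602, 0.1018, 0.012 ]), array([0.4541, 0.1988, 0.012 ])]
elem top (array([ 0.4415, -0.2767,  0.0973]), np.float64(0.0027461485997430737)) [ 0.4405 -0.2772  0.1   ] [ 0.4401 -0.2729  0.1   ] bottom [ 0.4405 -0.2775  0.    ]
blue [0.475  0.0179 0.1   ] tape [ 0.4033 -0.1857  0.018 ] red [ 0.4229 -0.3938  0.1   ]
(205, 295) [0.3694 0.2907 0.02  ]
(206, 196) [0.6549 0.287  0.02  ]
(193, 146) [0.8023 0.3245 0.02  ]
(350, 310) [ 0.3204 -0.1239  0.02  ]
(340, 280) [ 0.4065 -0.0969  0.02  ]
```

```bash
python3 -m crank '[[0.03,0.03,0.03,0,0],[0.06,0.06,0.04,0,0],[0.085,0.09,0.04,-0.05,0],[0.11,0.12,0.04,-0.1,0],[0.135,0.15,0.04,-0.15,0],[0.16,0.18,0.04,-0.2,0],[0.185,0.21,0.04,-0.265,0],[0.205,0.24,0.04,-0.265,0]]'; python3 -m crank '[[0.01,0.04,0,0,0],[0.01,0.08,0,0,0],[0.01,0.12,0,0,0],[0.01,0.16,0,0,0],[0.01,0.20,0,0,0],[0.01,0.24,0,0,0],[0.01,0.28,0,0,0],[0.01,0.32,0,0,0]]'
```

```text
clock: 0.97
position: [0.4132, -0.3479, 0.2715]
ee_rot: [-3.14, -0.0, -1.501]
force: [1.0, -0.7, -0.3]
width: 0.0855
clock: 1.63
position: [0.4207, -0.0283, 0.2716]
ee_rot: [-3.141, -0.0, -1.5]
force: [1.1, -0.5, 0.3]
width: 0.0857
```

```bash
python3 -m crank '[[0.01,0.035,0,0,0],[0.025,0.07,0,0,0],[0.042,0.105,0,0,0],[0.06,0.14,0,0,0],[0.084,0.181,-0.02,0,0],[0.084,0.181,-0.05,0,0],[0.084,0.181,-0.07,0,0],[0.084,0.181,-0.07,0,0]]'
python3 - <<'E'
from h import *
t=cam("top");s=cam("scene")
save(t,"t3",(190,180,310,280),6.5);save(s,"s3",(200,170,340,325),5)
E
```

```text
clock: 2.3
position: [0.5023, 0.1511, 0.1976]
ee_rot: [3.134, -0.002, -1.498]
force: [-0.8, -1.0, -0.8]
width: 0.0852
```

View pics/t3.png

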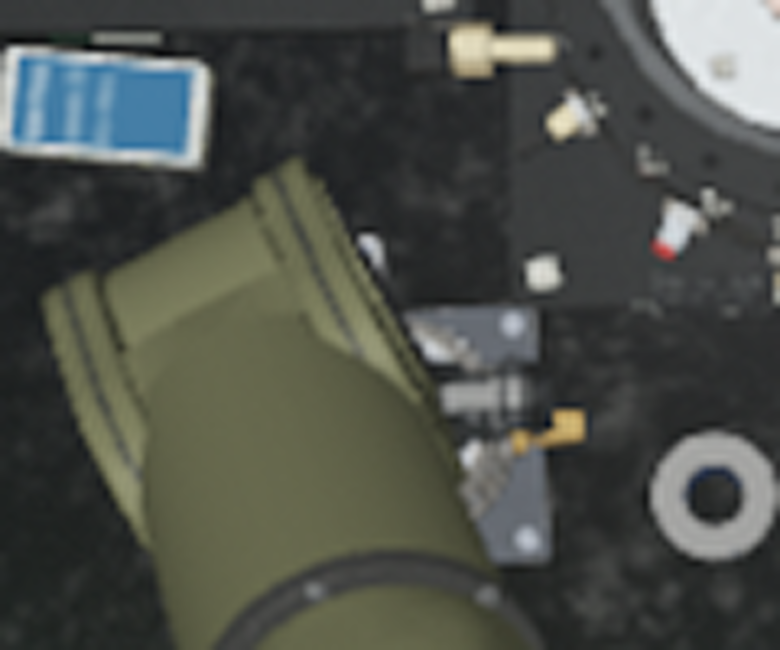

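View pics/s3.png

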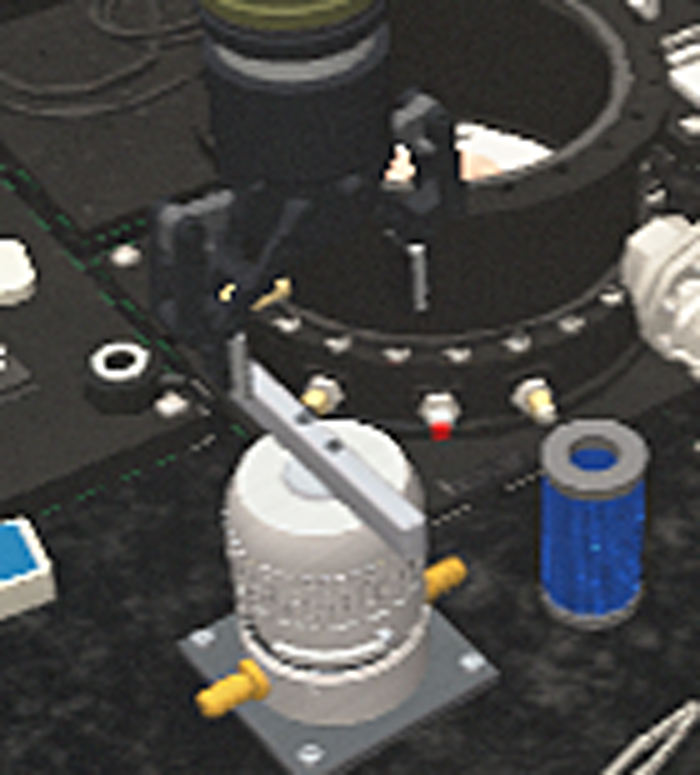

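The open jaws straddle the bar, whose screws are at scene crop (303,415) and (335,443). I'll descend and close.

```bash
python3 -m crank '[[0,0,-0.02,0,0],[0,0,-0.04,0,0],[0,0,-0.05,0,0],[0,0,-0.056,0,0],[0,0,-0.06,0,0],[0,0,-0.06,0,0]]';  python3 -m crank '[[0,0,0,0,0.5],[0,0,0,0,0.8],[0,0,0,0,1],[0,0,0,0,1],[0,0,0,0,1],[0,0,0,0,1],[0,0,0,0,1],[0,0,0,0,1]]'; python3 -c "
from h import *
s=get_state();print(s['force'],s['wrist_torque'],s['width'],s['joints'])
save(cam('scene'),'s4',(200,170,340,325),5)"
```

```text
clock: 2.9
position: [0.5053, 0.1507, 0.1417]
ee_rot: [-3.141, 0.0, -1.5]
force: [-0.3, 0.1, 1.0]
width: 0.0858
clock: 3.57
position: [0.5053, 0.1517, 0.1417]
ee_rot: [-3.141, 0.001, -1.499]
force: [0.1, 2.5, 3.5]
width: 0.0126
[0.0560687  2.49166741 3.46625252] [0.33317531 0.08788848 0.07204688] 0.012555836342956931 [-0.32027839  0.69690241 -0.09563843  1.9476331   0.12663507  0.50148882
 -2.00411585]
```

View pics/s4.png

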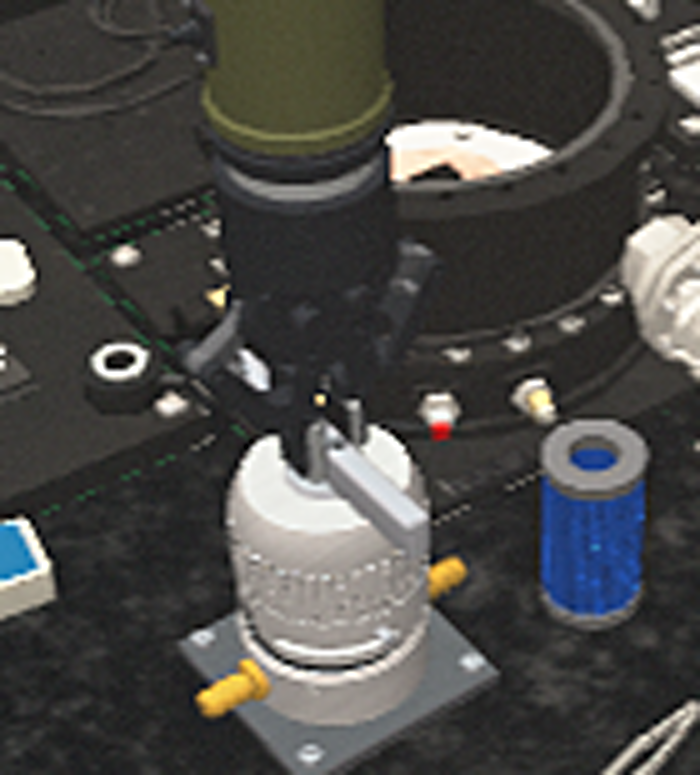

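```bash
python3 -m crank '[[0,0,0,0.05,1],[0,0,0,0.13,1],[0,0,0,0.22,1],[0,0,0,0.31,1],[0,0,0,0.40,1],[0,0,0,0.49,1],[0,0,0,0.58,1],[0,0,0,0.67,1]]'; python3 -m crank '[[0,0,0,0.09,1],[0,0,0,0.18,1],[0,0,0,0.27,1],[0,0,0,0.36,1],[0,0,0,0.45,1],[0,0,0,0.53,1],[0,0,0,0.6,1],[0,0,0,0.64,1]]';python3 -c "
from h import *
s=get_state();print(s['force'],s['wrist_torque'],s['width'],s['joints'])
save(cam('scene'),'s5',(200,170,340,325),5)"
```

```text
clock: 4.28
position: [0.5056, 0.1506, 0.1416]
ee_rot: [-3.141, -0.001, -0.826]
force: [-0.0, -0.8, 4.2]
width: 0.0125
clock: 4.95
position: [0.5056, 0.1504, 0.1416]
ee_rot: [-3.142, -0.001, -0.188]
force: [0.3, 0.2, 3.7]
width: 0.0129
[0.30938743 0.15474261 3.74429234] [ 0.02995427 -0.0703897  -0.09684118] 0.012890239785213043 [-0.09874354  0.728954   -0.4603972   1.9360869   0.55115944  0.60207711
 -1.10937528]
```

View pics/s5.png

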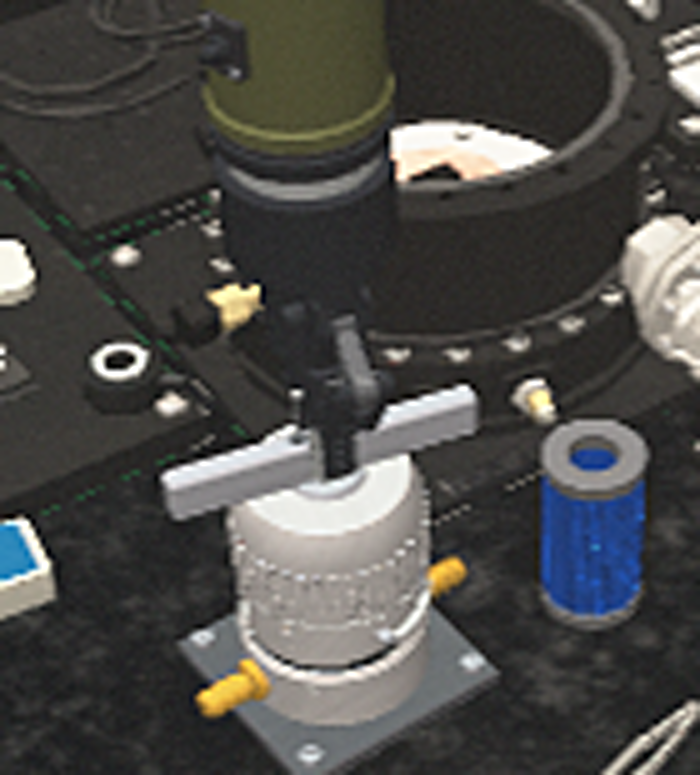

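```bash
python3 -m crank '[[0,0,0,0.05,1],[0,0,0,0.1,1],[0,0,0,0.14,1],[0,0,0,0.18,1],[0,0,0,0.2,1],[0,0,0,0.2,1]]';python3 -c "
from h import *
s=get_state();print(s['wrist_torque'],s['ee_rot'])"
python3 -m crank '[[0,0,0,0.03,1],[0,0,0,0.06,1],[0,0,0,0.09,1],[0,0,0,0.09,1]]';python3 -c "
from h import *
s=get_state();print(s['wrist_torque'],s['ee_rot'])"
```

```text
clock: 5.5
position: [0.5056, 0.1506, 0.1416]
ee_rot: [3.142, -0.001, 0.01]
force: [-0.2, -0.7, 4.9]
width: 0.0125
[ 0.00386711 -0.08800643  0.05944139] [ 3.14150400e+00 -1.17315013e-03  9.95498495e-03]
clock: 5.83
position: [0.5055, 0.1508, 0.1416]
ee_rot: [3.142, -0.001, 0.102]
force: [-0.3, 0.4, 5.4]
width: 0.0125
[ 0.04146977 -0.08735952  0.08835149] [ 3.14154828e+00 -1.12144328e-03  1.01913507e-01]
```

```bash
python3 -m crank '[[0,0,0.002,0,1],[0,0,0.005,0,1],[0,0,0.009,0,1],[0,0,0.014,0,1],[0,0,0.02,0,1]]'
python3 -c "
from h import *
s=get_state();print(s['wrist_torque'],s['force'])
save(cam('scene'),'s6',(200,170,340,325),5)"
```

```text
clock: 6.25
position: [0.505, 0.1509, 0.1615]
ee_rot: [-3.141, 0.0, 0.1]
force: [1.7, 0.3, -4.6]
width: 0.0127
[ 0.35822616 -0.62894954 -0.0274615 ] [ 1.72065688  0.34905082 -4.64513899]
```

View pics/s6.png

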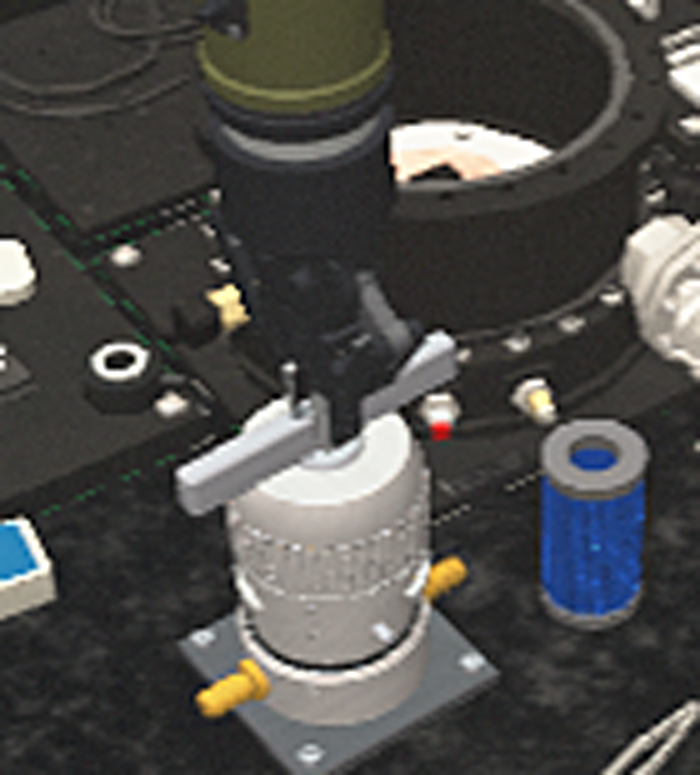

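```bash
python3 -m crank '[[0,0,0.01,0,1],[0,0,0.02,0,1],[0,0,0.03,0,1],[0,0,0.045,0,1],[0,0,0.06,0,1],[0,0.01,0.065,0,1],[0,0.025,0.065,0,1],[0,0.045,0.065,0,1]]'
python3 -m crank '[[0,0.02,0,0,1],[0,0.045,0,0,1],[0,0.07,0,0,1],[0,0.095,0,0,1],[0,0.115,0,0,1],[0,0.128,0,0,1],[0,0.135,0,0,1],[0,0.135,0,0,1]]'
python3 -c "
from h import *
s=get_state();print(s['wrist_torque'],s['force'])
save(cam('scene'),'s7',(120,100,340,325),3.5)
save(cam('top'),'t7',(140,170,300,310),4.5)"
```

```text
clock: 6.97
position: [0.5048, 0.1949, 0.2268]
ee_rot: [3.14, 0.0, 0.097]
force: [0.2, -0.7, -4.5]
width: 0.0126
clock: 7.63
position: [0.5041, 0.3326, 0.2262]
ee_rot: [-3.141, 0.001, 0.102]
force: [0.5, 1.0, -3.5]
width: 0.0125
[-0.0159419   0.00267778 -0.00662716] [ 0.50554351  0.95348544 -3.54742024]
```

View pics/s7.png

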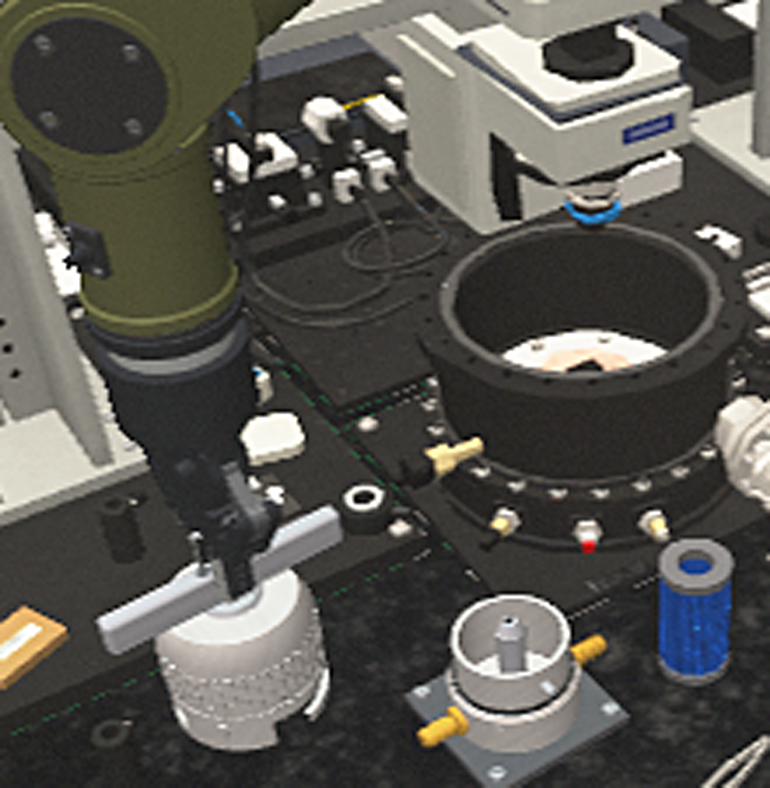

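View pics/t7.png

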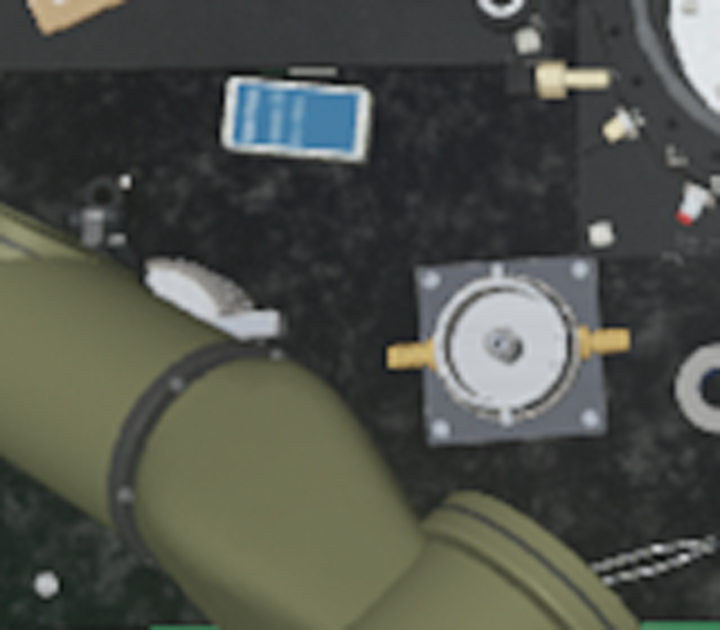

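Run:
```python
from h import *
t=cam("top");s=cam("scene")
for z in(0,.05):print(atz(s,(151.7,309),z),atz(t,(162.6,212.5),z),atz(s,(154,243),z))
a=cv2.imread("pics/scene0.png")[220:340,110:260];cv2.imwrite("pics/x1.png",cv2.resize(cv2.convertScaleAbs(a,alpha=2,beta=20),None,fx=5,fy=5,interpolation=cv2.INTER_CUBIC))
```

```text
[0.65015122 0.40011489 0.        ] [0.61103249 0.41788179 0.        ] [0.88572963 0.30487827 0.        ]
[0.60211465 0.40688263 0.05      ] [0.60503751 0.40426456 0.05      ] [0.82440084 0.31701961 0.05      ]
```

View pics/x1.png

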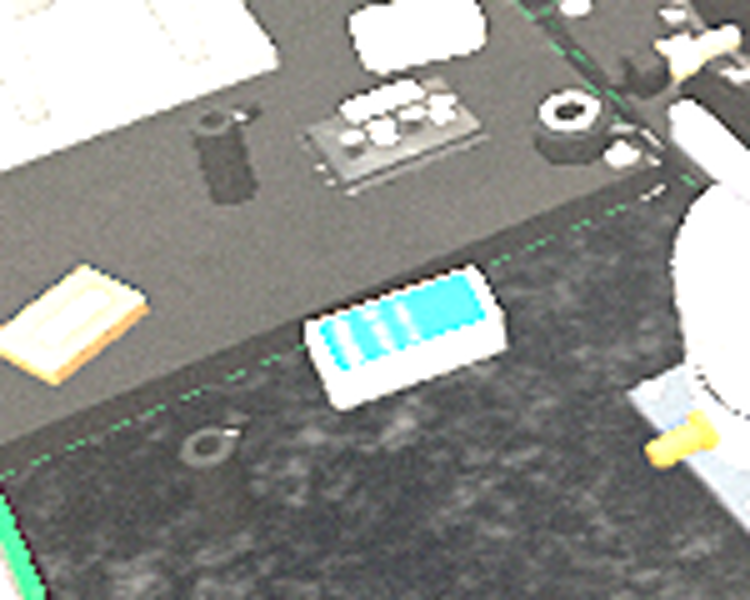

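The dim ring at scene (152,309) is the spare post holder, at (0.603, 0.406). It is well clear of the set-down spot at (0.504, 0.333), so I'll lower the cover.

```bash
python3 -m crank '[[0,0,-0.02,0,1],[0,0,-0.045,0,1],[0,0,-0.07,0,1],[0,0,-0.09,0,1],[0,0,-0.108,0,1],[0,0,-0.12,0,1],[0,0,-0.126,0,1],[0,0,-0.13,0,1]]'
python3 -m crank '[[0,0,-0.002,0,1],[0,0,-0.004,0,1],[0,0,-0.005,0,1],[0,0,-0.005,0,1]]'
python3 -c "
from h import *
s=get_state();print(s['wrist_torque'],s['force'])"
```

```text
clock: 8.5
position: [0.5052, 0.3301, 0.0959]
ee_rot: [3.141, 0.0, 0.099]
force: [0.5, 0.1, -3.6]
width: 0.0127
clock: 8.83
position: [0.5053, 0.3311, 0.0919]
ee_rot: [-3.141, -0.001, 0.1]
force: [-0.4, -0.0, -4.6]
width: 0.0121
[ 0.01597346 -0.00111396 -0.02543048] [-0.3802059  -0.0484645  -4.63115741]
```

```bash
python3 -m crank '[[0,0,-0.001,0,1],[0,0,-0.002,0,1],[0,0,-0.002,0,1]]'; python3 -m crank '[[0,0,-0.001,0,1],[0,0,-0.001,0,1]]'; python3 -c "
from h import *
save(cam('scene'),'s8',(120,180,280,340),4.5)"
```

```text
clock: 9.08
position: [0.5052, 0.3311, 0.0897]
ee_rot: [-3.141, -0.001, 0.1]
force: [0.4, -0.2, -1.9]
width: 0.0125
clock: 9.25
position: [0.5052, 0.3311, 0.0897]
ee_rot: [-3.142, -0.001, 0.1]
force: [-2.0, -2.4, 8.1]
width: 0.0127
```

View pics/s8.png

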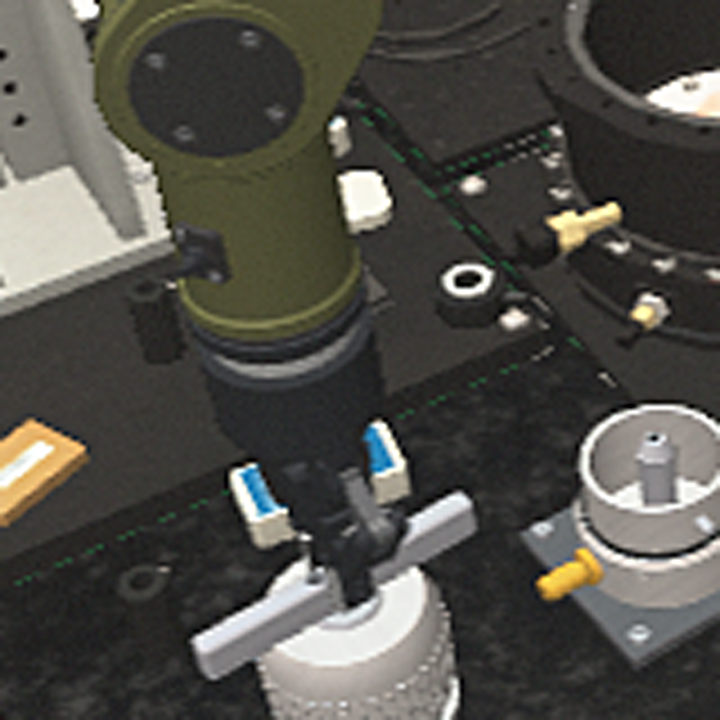

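```bash
python3 -m crank '[[0,0,0.001,0,0.6],[0,0,0.001,0,0.2],[0,0,0.001,0,0],[0,0,0.001,0,0],[0,0,0.001,0,0],[0,0,0.001,0,0]]'; python3 -m crank '[[0,0,0.01,0,0],[0,0,0.03,0,0],[0,0,0.06,0,0],[0,0,0.1,0,0],[0,0,0.14,0,0],[0,0,0.17,0,0],[-0.01,-0.03,0.18,0,0],[-0.02,-0.065,0.18,0,0]]'; python3 -c "
from h import *
save(cam('scene'),'s9',(120,180,280,340),4.5)"
```

```text
clock: 9.8
position: [0.505, 0.3309, 0.0892]
ee_rot: [-3.142, 0.0, 0.1]
force: [0.4, -0.3, 0.2]
width: 0.0835
clock: 10.47
position: [0.4857, 0.2701, 0.2737]
ee_rot: [-3.135, -0.008, 0.104]
force: [0.2, -1.2, -1.2]
width: 0.0854
```

View pics/s9.png

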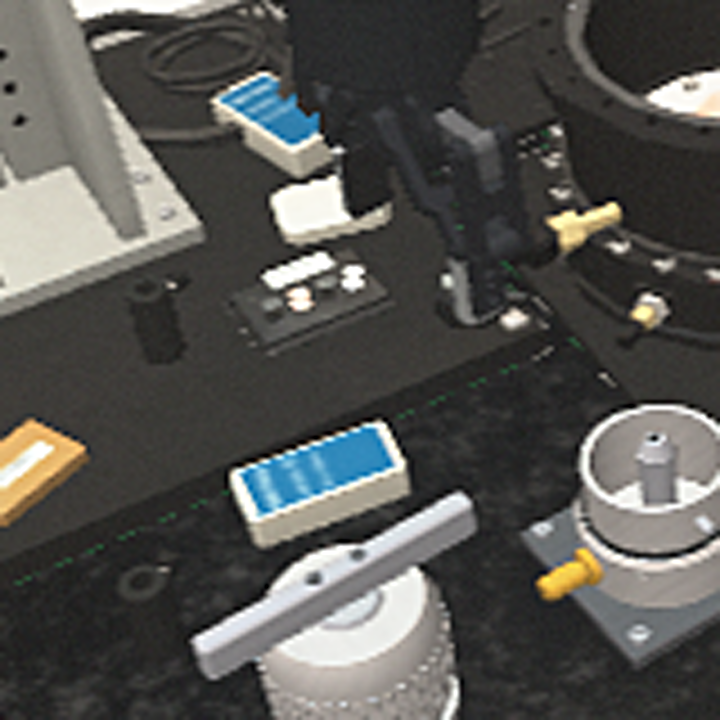

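```bash
python3 -m crank '[[-0.02,-0.03,0,0,0],[-0.04,-0.06,0,0,0],[-0.06,-0.09,0,0,0],[-0.07,-0.125,0,0,0],[-0.075,-0.165,0,0,0],[-0.075,-0.205,0,0,0],[-0.075,-0.245,0,0,0],[-0.075,-0.285,0,0,0]]'; python3 -m crank '[[0,-0.04,0,0,0],[0,-0.08,0,0,0],[0,-0.12,0,-0.05,0],[0,-0.16,0,-0.1,0],[0,-0.19,0,-0.1,0],[0.01,-0.21,0,-0.1,0],[0.015,-0.22,0,-0.1,0],[0.015,-0.22,0,-0.1,0]]';  python3 -c "
from h import *
save(cam('scene'),'s10',(210,225,330,325),6);save(cam('top'),'t10',(200,190,320,290),6.5)
save(cam('scene'),'s11',(360,140,480,270),5);save(cam('scene'),'s12',(120,220,280,340),4.5)"
```

```text
clock: 11.18
position: [0.4095, -0.0208, 0.2699]
ee_rot: [3.141, -0.001, 0.101]
force: [0.5, 0.7, 0.8]
width: 0.0855
clock: 11.85
position: [0.4259, -0.2411, 0.2694]
ee_rot: [3.141, -0.002, -0.004]
force: [0.4, -0.2, 0.3]
width: 0.0854
```

View pics/s10.png

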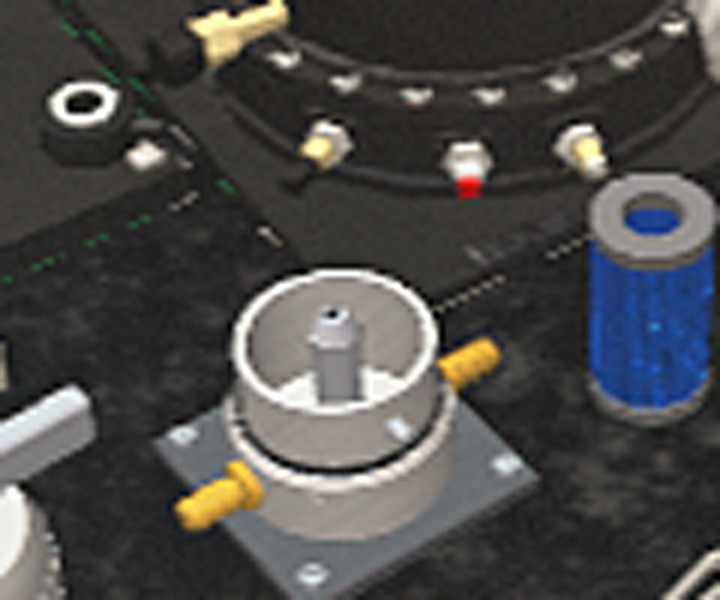

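View pics/t10.png

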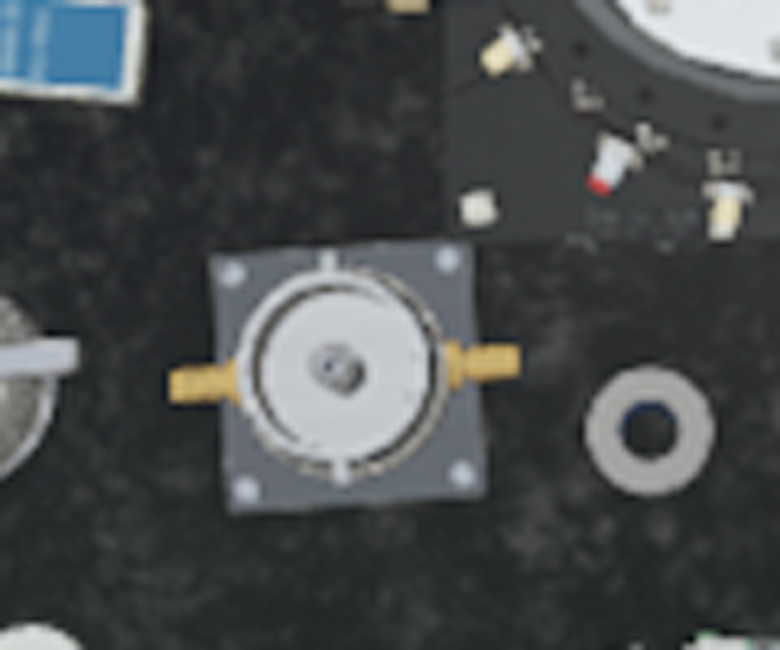

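View pics/s11.png

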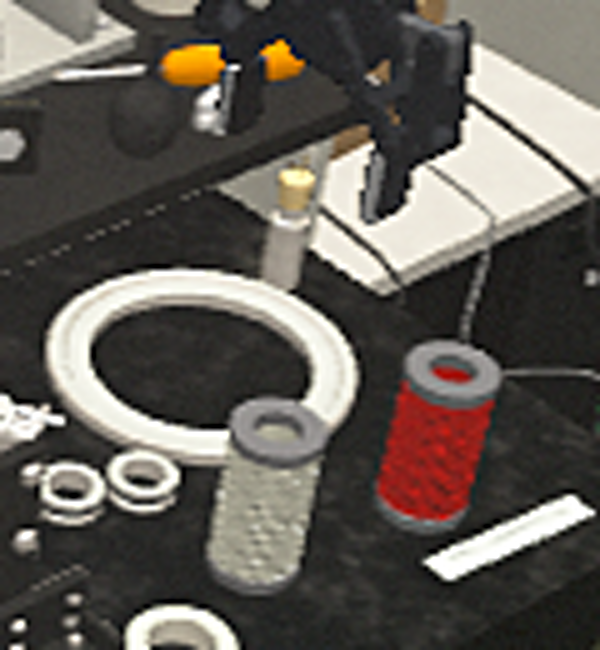

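View pics/s12.png

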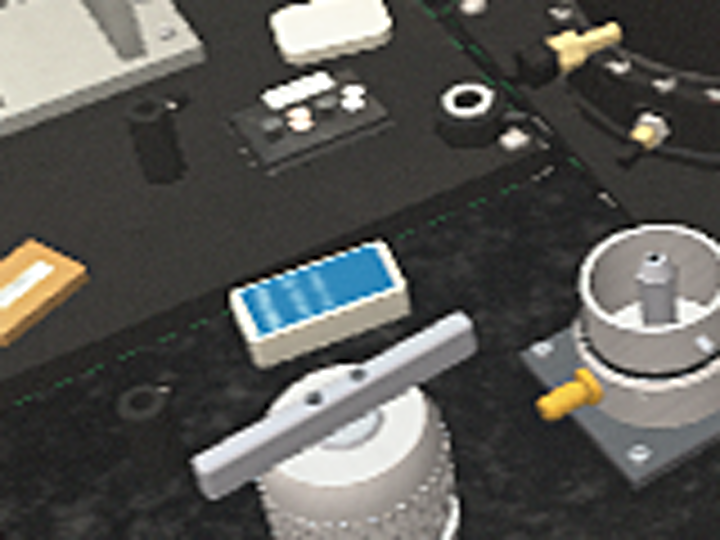

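Run:
```python
from h import *
np.set_printoptions(precision=4,suppress=True)
t=cam("top");s=cam("scene")
T1=lambda x,y:((x+.5)/6.5-.5+200,(y+.5)/6.5-.5+190)
T2=lambda x,y:((x+.5)/6.5-.5+360,(y+.5)/6.5-.5+220)
S=lambda x,y:((x+.5)/6-.5+210,(y+.5)/6-.5+225)
S2=lambda x,y:((x+.5)/7-.5+380,(y+.5)/7-.5+190)
S3=lambda x,y:((x+.5)/5-.5+360,(y+.5)/5-.5+140)
print("pipe",tri(t,T1(329,366),s,S(334,314)),atz(t,T1(329,366),.094),atz(s,S(334,314),.094))
print("rim",tri(t,T1(340,371),s,S(335.5,340)),atz(t,T1(340,371),.08),atz(s,S(335.5,340),.08))
print("elem ",atz(t,T2(315,308),.1),atz(s,S2(250,247),.1),atz(s,S3(280,432),.1), proj(s,[.4405,-.277,.1]))
im=t['pixels'][220:310,360:480,::-1];cv2.imwrite("pics/t11.png",cv2.resize(im,None,fx=6.5,fy=6.5,interpolation=cv2.INTER_CUBIC))
```

```text
pipe (array([0.5053, 0.1539, 0.0916]), np.float64(0.00223634402073582)) [0.5045 0.1527 0.094 ] [0.5039 0.1558 0.094 ]
rim (array([0.5049, 0.1523, 0.0761]), np.float64(0.0059091282548771945)) [0.503  0.1495 0.08  ] [0.5034 0.1563 0.08  ]
elem  [ 0.4405 -0.2772  0.1   ] [ 0.4401 -0.2729  0.1   ] [ 0.4361 -0.2701  0.1   ] [416.2912 224.2347]
```

View pics/t11.png

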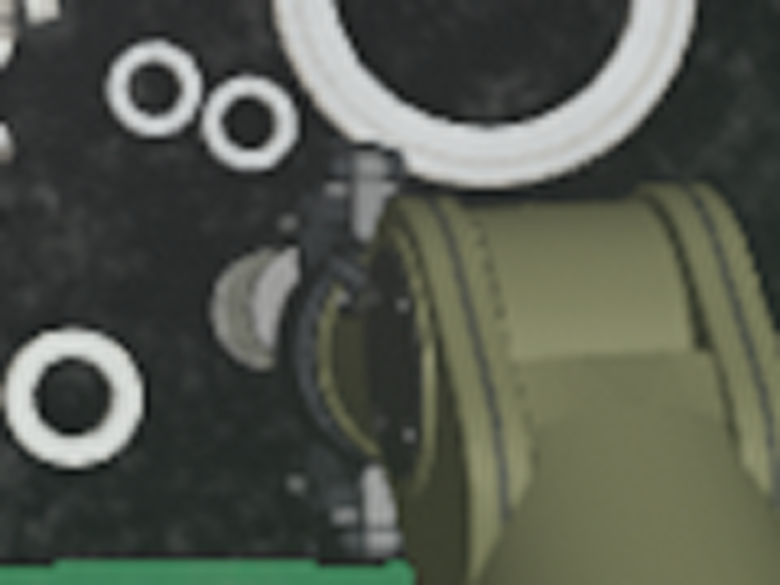

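```bash
python3 -m crank '[[0.0155,-0.037,0,0,0],[0.0155,-0.037,-0.04,0,0],[0.0155,-0.037,-0.08,0,0],[0.0155,-0.037,-0.115,0,0],[0.0155,-0.037,-0.13,0,0],[0.0155,-0.037,-0.13,0,0]]';  python3 -c "
from h import *
save(cam('top'),'t12',(360,220,480,310),6.5)
save(cam('scene'),'s13',(360,140,480,270),5)"
```

```text
clock: 12.65
position: [0.4381, -0.2741, 0.1362]
ee_rot: [-3.138, 0.007, 0.002]
force: [-0.1, 0.5, 0.9]
width: 0.0857
```

View pics/s13.png

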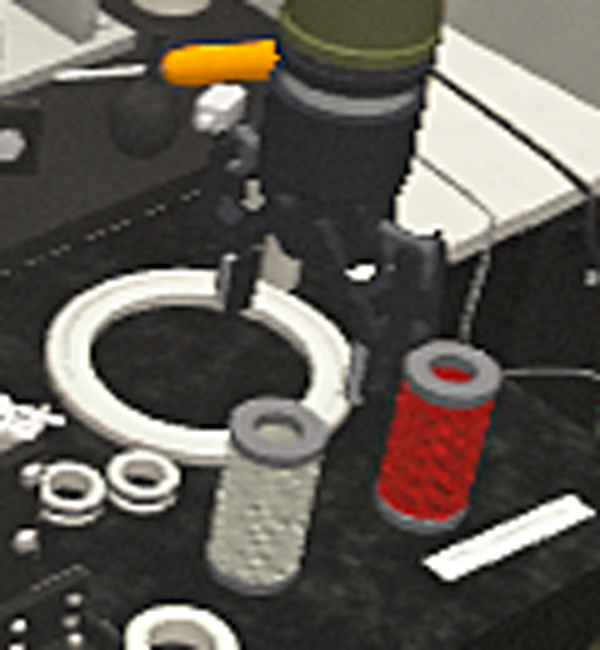

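View pics/t12.png

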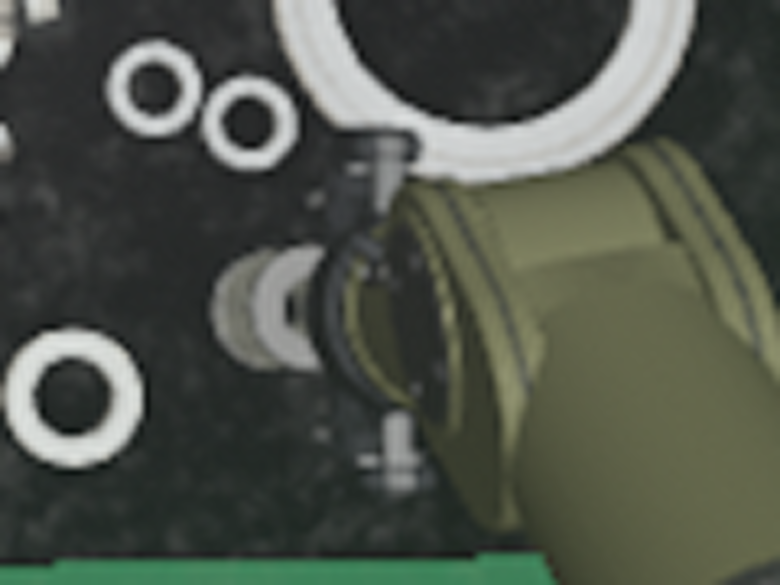

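```bash
python3 -c "
from h import *
s=cam('scene');print(proj(s,[.438,-.274,.149]),proj(s,[.438,-.274,.14]))"
python3 -m crank '[[0,0,-0.02,0,0],[0,0,-0.04,0,0],[0,0,-0.055,0,0],[0,0,-0.065,0,0],[0,0,-0.067,0,0]]'; python3 -m crank '[[0,0,0,0,0.3],[0,0,0,0,0.5],[0,0,0,0,0.7],[0,0,0,0,1],[0,0,0,0,1],[0,0,0,0,1],[0,0,0,0,1]]'; python3 -c "
from h import *
save(cam('scene'),'s14',(360,140,480,270),5)"
```

```text
[419.03517829 210.48771467] [418.49260339 213.23163643]
clock: 13.22
position: [0.4409, -0.2761, 0.0724]
ee_rot: [3.141, -0.001, 0.0]
force: [-0.6, -0.4, 0.7]
width: 0.0852
clock: 13.8
position: [0.4415, -0.2765, 0.0738]
ee_rot: [3.14, -0.003, -0.0]
force: [-0.3, 0.3, 5.5]
width: 0.0504
```

View pics/s14.png

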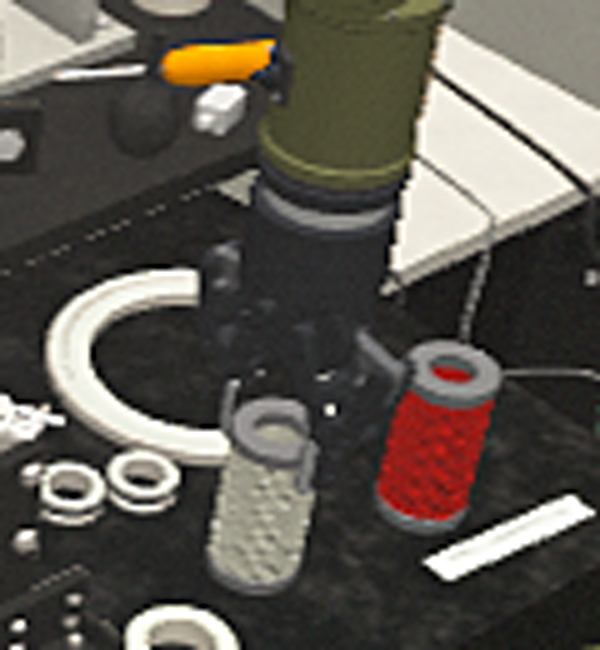

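```bash
python3 -m crank '[[0,0,0.005,0,1],[0,0,0.02,0,1],[0,0,0.04,0,1],[0,0,0.07,0,1],[0,0,0.1,0,1],[0,0,0.13,0,1],[-0.005,0.01,0.14,0,1],[-0.015,0.03,0.14,0,1]]'; python3 -m crank '[[-0.01,0.03,0,0,1],[-0.02,0.06,0,0,1],[-0.02,0.09,0,0,1],[-0.02,0.12,0,0,1],[-0.02,0.15,0,0,1],[-0.02,0.18,0,0,1],[-0.02,0.21,0,0,1],[-0.02,0.24,0,0,1]]'; python3 -m crank '[[0,0.03,0,0,1],[0,0.06,0,0,1],[0.005,0.09,0,0,1],[0.02,0.11,0,0,1],[0.035,0.125,0,0,1],[0.05,0.14,0,0,1],[0.05,0.14,0,0,1],[0.05,0.14,0,0,1]]';python3 -c "
from h import *
save(cam('scene'),'s15',(210,165,330,325),4.5);save(cam('top'),'t15',(200,180,320,290),6.5)"
```

```text
clock: 14.52
position: [0.4278, -0.2483, 0.2152]
ee_rot: [3.138, -0.007, -0.004]
force: [0.0, 0.3, -2.3]
width: 0.05
clock: 15.18
position: [0.4041, -0.0047, 0.2123]
ee_rot: [3.141, 0.001, 0.0]
force: [1.1, 0.3, -1.3]
width: 0.0505
clock: 15.85
position: [0.4549, 0.1347, 0.2121]
ee_rot: [-3.141, 0.001, 0.002]
force: [-0.5, -0.2, -2.5]
width: 0.0504
```

View pics/s15.png

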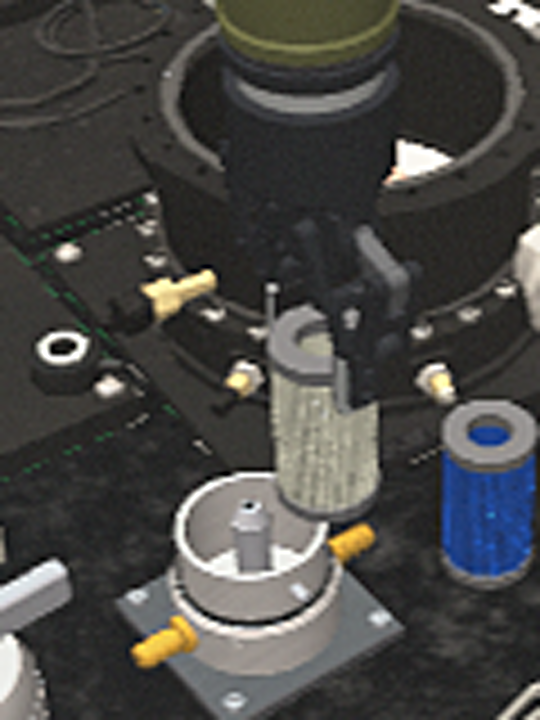

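View pics/t15.png

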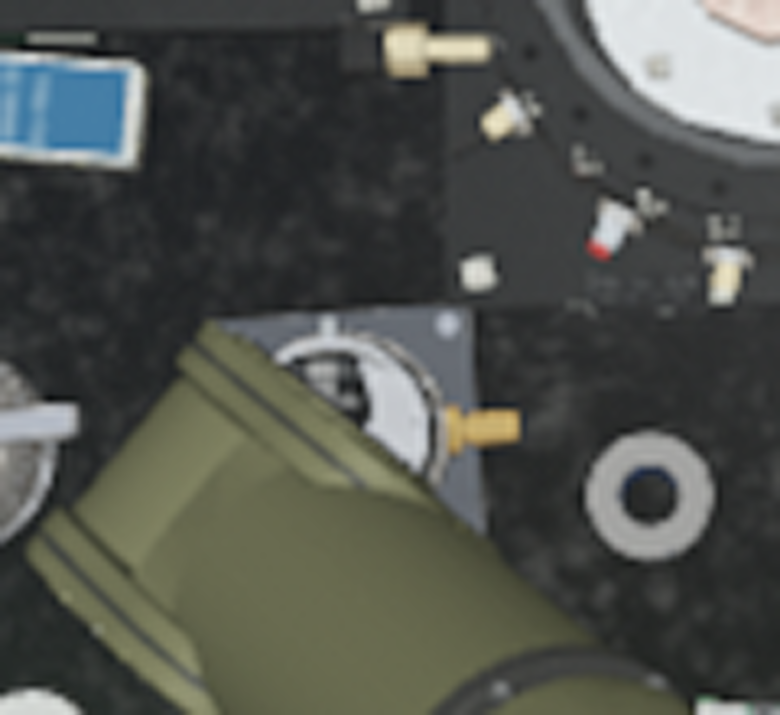

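Run:
```python
from h import *
s=cam('scene')
b=(260,225,305,285);f=10
im=cv2.resize(s['pixels'][b[1]:b[3],b[0]:b[2],::-1],None,fx=f,fy=f,interpolation=cv2.INTER_CUBIC).copy()
for (x,y,c) in ((.455,.1347,(0,0,255)),(.455,.1377,(0,255,0))):
  for z in(.138,.238):
    for r in (.026,.013):
      P=np.array([proj(s,[x+r*np.cos(a),y+r*np.sin(a),z]) for a in np.linspace(0,6.29,60)])
      P=((P-[b[0],b[1]]+.5)*f-.5).astype(int)
      if r==.026 or z>.2: cv2.polylines(im,[P],True,c,1)
cv2.imwrite("pics/s16.png",im)
```

```text
(no output)
```

View pics/s16.png

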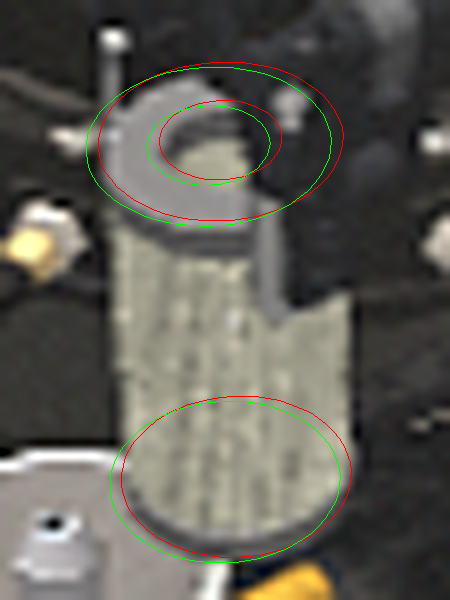

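Run:
```python
from h import *
s=cam('scene')
b=(235,260,300,315);f=11
im=cv2.resize(s['pixels'][b[1]:b[3],b[0]:b[2],::-1],None,fx=f,fy=f,interpolation=cv2.INTER_CUBIC).copy()
for (x,y,c) in ((.5045,.1527,(0,0,255)),(.504,.1558,(0,255,0))):
  for z,r in((.08,.04),(.08,.036),(.094,.005),(.084,.01)):
      P=np.array([proj(s,[x+r*np.cos(a),y+r*np.sin(a),z]) for a in np.linspace(0,6.29,60)])
      P=((P-[b[0],b[1]]+.5)*f-.5).astype(int)
      cv2.polylines(im,[P],True,c,1)
cv2.imwrite("pics/s17.png",im)
```

```text
(no output)
```

View pics/s17.png

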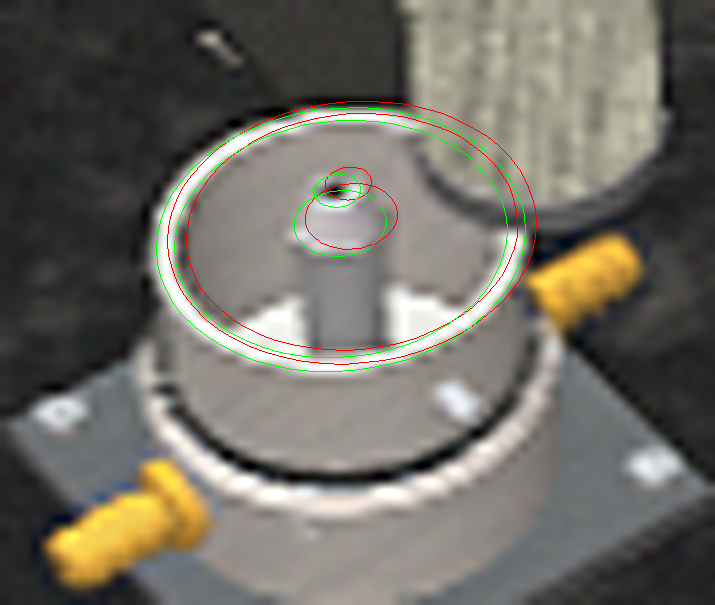

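```bash
python3 -m crank '[[0.02,0.01,0,0,1],[0.04,0.018,0,0,1],[0.049,0.02,0,0,1],[0.049,0.02,-0.01,0,1],[0.049,0.02,-0.025,0,1],[0.049,0.02,-0.035,0,1],[0.049,0.02,-0.035,0,1],[0.049,0.02,-0.035,0,1]]';python3 - <<'E'
from h import *
s=cam('scene')
p=get_state()['position'];print(p)
b=(225,215,310,315);f=7
im=cv2.resize(s['pixels'][b[1]:b[3],b[0]:b[2],::-1],None,fx=f,fy=f,interpolation=cv2.INTER_CUBIC).copy()
z0=p[2]-.0738
for (x,y,z,r,c) in ((.504,.1556,.08,.04,(0,255,0)),(.504,.1556,z0,.026,(0,255,0)),(.504,.1556,z0+.1,.026,(0,255,0)),(.504,.1556,z0+.1,.013,(0,255,0)),(p[0],p[1],z0,.026,(0,0,255)),(p[0],p[1],z0+.1,.026,(0,0,255))):
      P=np.array([proj(s,[x+r*np.cos(a),y+r*np.sin(a),z]) for a in np.linspace(0,6.29,60)])
      P=((P-[b[0],b[1]]+.5)*f-.5).astype(int)
      cv2.polylines(im,[P],True,c,1)
cv2.imwrite("pics/s18.png",im)
E
```

```text
clock: 16.72
position: [0.5031, 0.1531, 0.1766]
ee_rot: [3.14, 0.002, 0.0]
force: [-0.6, 0.2, -2.1]
width: 0.0501
[0.5038187  0.15359543 0.17725538]
```

View pics/s18.png

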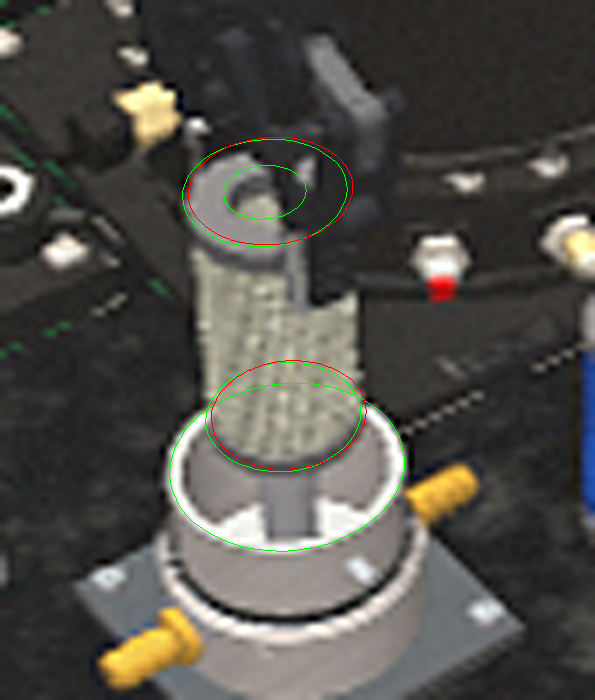

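```bash
python3 -m crank '[[0,0.001,-0.004,0,1],[0,0.001,-0.009,0,1],[0,0.001,-0.014,0,1],[0,0.001,-0.019,0,1],[0,0.001,-0.024,0,1],[0,0.001,-0.024,0,1]]';python3 -c "
from h import *
s=get_state();print(s['wrist_torque'],s['force'])"; python3 -m crank '[[0,0,-0.003,0,1],[0,0,-0.006,0,1],[0,0,-0.009,0,1],[0,0,-0.009,0,1]]';python3 -c "
from h import *
s=get_state();print(s['wrist_torque'],s['force'])"
```

```text
clock: 17.27
position: [0.5039, 0.1545, 0.1522]
ee_rot: [3.141, 0.002, 0.0]
force: [-0.2, -0.5, -1.7]
width: 0.0503
[0.00242101 0.02731487 0.02788536] [-0.16350716 -0.50904379 -1.74510316]
clock: 17.6
position: [0.5042, 0.1547, 0.1438]
ee_rot: [3.141, 0.001, 0.0]
force: [0.2, -0.2, -1.5]
width: 0.0501
[-0.01185122  0.00784771  0.01702821] [ 0.20390566 -0.20118257 -1.46601522]
```

```bash
python3 -m crank '[[0,0,-0.004,0,1],[0,0,-0.008,0,1],[0,0,-0.012,0,1],[0,0,-0.016,0,1],[0,0,-0.02,0,1],[0,0,-0.024,0,1],[0,0,-0.028,0,1],[0,0,-0.028,0,1]]';python3 -m crank '[[0,0,-0.003,0,1],[0,0,-0.006,0,1],[0,0,-0.008,0,1],[0,0,-0.010,0,1],[0,0,-0.011,0,1],[0,0,-0.011,0,1]]'; python3 -c "
from h import *
s=get_state();print(s['wrist_torque'],s['force'])
save(cam('scene'),'s19',(225,215,310,315),7)"
```

```text
clock: 18.27
position: [0.504, 0.1547, 0.1155]
ee_rot: [3.141, 0.001, 0.0]
force: [-0.9, 0.2, -2.2]
width: 0.0506
clock: 18.77
position: [0.5044, 0.1549, 0.1051]
ee_rot: [3.141, 0.0, 0.0]
force: [0.6, 0.6, -2.3]
width: 0.0504
[ 0.00702883 -0.00418922 -0.01238169] [ 0.56635212  0.57951511 -2.30532165]
```

View pics/s19.png

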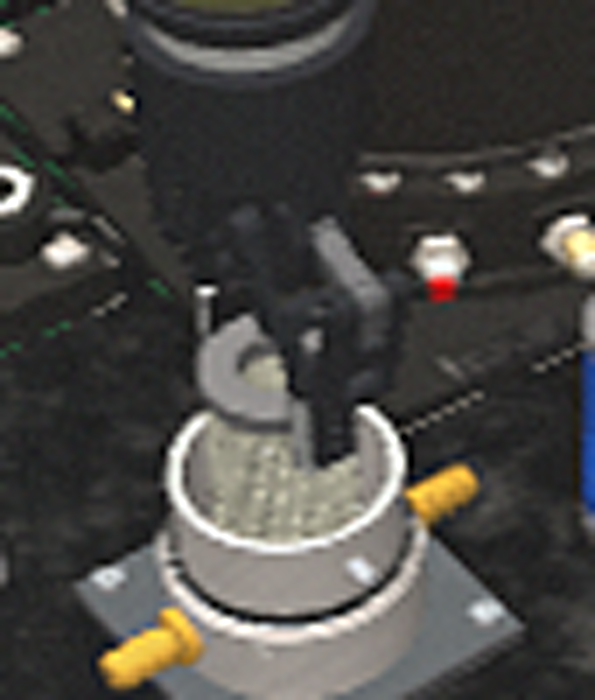

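```bash
for i in 1; do python3 -m crank '[[0,0,-0.001,0,1],[0,0,-0.002,0,1],[0,0,-0.003,0,1],[0,0,-0.003,0,1]]'; done; python3 -m crank '[[0,0,-0.001,0,1],[0,0,-0.001,0,1]]'; python3 -m crank '[[0,0,-0.001,0,1],[0,0,-0.001,0,1]]'
```

```text
clock: 19.15
position: [0.5044, 0.1548, 0.1022]
ee_rot: [3.141, 0.0, -0.0]
force: [0.1, -0.5, -2.3]
width: 0.0502
clock: 19.32
position: [0.5044, 0.1549, 0.1012]
ee_rot: [3.142, 0.0, 0.0]
force: [-0.8, -0.9, -1.9]
width: 0.0503
clock: 19.48
position: [0.5044, 0.1549, 0.1002]
ee_rot: [3.142, 0.0, 0.0]
force: [0.1, 0.1, -1.5]
width: 0.0504
```

```bash
python3 -m crank '[[0,0,-0.001,0,1],[0,0,-0.001,0,1]]'; python3 -m crank '[[0,0,-0.001,0,1],[0,0,-0.001,0,1]]'
```

```text
clock: 19.65
position: [0.5046, 0.155, 0.0998]
ee_rot: [3.142, -0.001, 0.0]
force: [-0.3, -1.3, 3.6]
width: 0.0504
clock: 19.82
position: [0.5046, 0.1551, 0.0997]
ee_rot: [3.141, -0.001, 0.0]
force: [-2.7, -1.3, 13.3]
width: 0.0503
```

Contact came at TCP z 0.0998, which puts the element's bottom at 26 mm, the floor height. I'll release and retreat.

```bash
python3 -m crank '[[0,0,0.002,0,0.7],[0,0,0.002,0,0.3],[0,0,0.002,0,0],[0,0,0.002,0,0],[0,0,0.002,0,0],[0,0,0.002,0,0]]'; python3 -m crank '[[0,0,0.01,0,0],[0,0,0.03,0,0],[0,0,0.06,0,0],[0,0,0.1,0,0],[0,0,0.13,0,0],[0,0,0.16,0,0],[-0.02,-0.03,0.17,0,0],[-0.05,-0.06,0.17,0,0]]'; python3 -m crank '[[-0.03,-0.03,0,0,0],[-0.05,-0.06,0,0,0],[-0.05,-0.1,0,0,0],[-0.05,-0.14,0,0,0],[-0.05,-0.18,0,0,0],[-0.05,-0.22,0,0,0],[-0.05,-0.25,0,0,0],[-0.05,-0.25,0,0,0]]'
python3 - <<'E'
from h import *
t=cam('top');s=cam('scene')
save(s,'s20',(120,200,340,340),3.6);save(t,'t20',(140,170,300,310),4.5);save(t,'tF');save(s,'sF')
E
```

```text
clock: 20.32
position: [0.5045, 0.1549, 0.1001]
ee_rot: [-3.142, 0.0, 0.0]
force: [0.2, -0.0, 0.3]
width: 0.0854
clock: 20.98
position: [0.4584, 0.0976, 0.2739]
ee_rot: [-3.137, -0.01, 0.002]
force: [1.3, -1.9, -1.0]
width: 0.0854
clock: 21.65
position: [0.4038, -0.1616, 0.2703]
ee_rot: [3.138, 0.001, -0.011]
force: [-0.3, 0.6, 0.0]
width: 0.0852
```

View pics/s20.png

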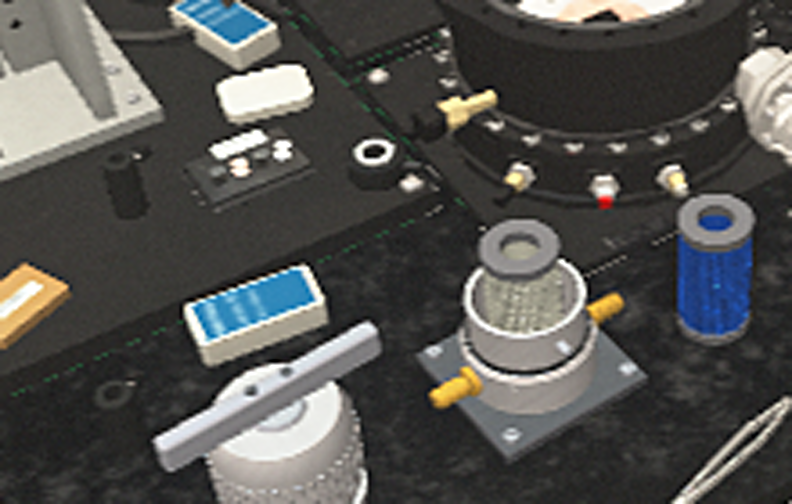

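View pics/t20.png

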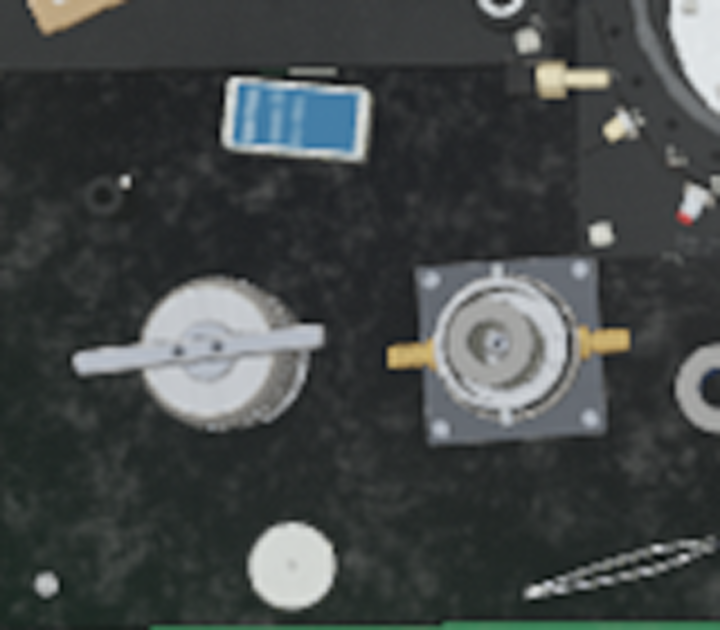

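View pics/tF.png

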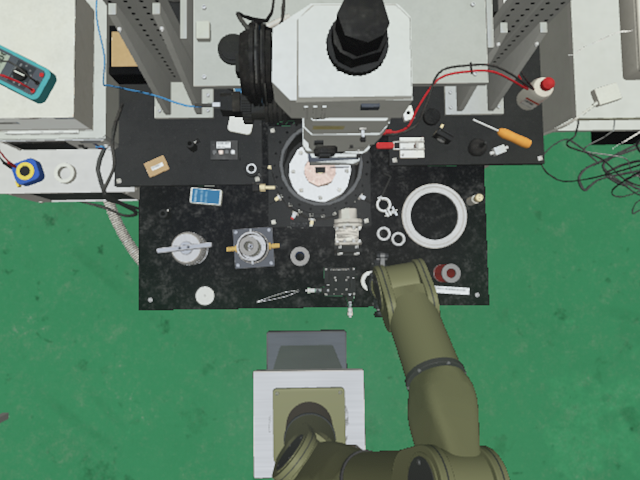

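The element stands over the pipe at t20 (495,343), with the tip visible in its bore. The cover is upright at (205,355), and the bystanders look unmoved. I'll run a quick height check and hand in.

Run:
```python
from h import *
t=cam('top');s=cam('scene')
uv=((520+.5)/3.6-.5+120,(247+.5)/3.6-.5+200); ut=((491+.5)/4.5-.5+140,(344+.5)/4.5-.5+170)
print("elem top",tri(t,ut,s,uv))
a=cv2.imread('pics/top0.png').astype(int);b=t['pixels'][:,:,::-1].astype(int)
d=np.abs(a-b).sum(2)
for n,(x,y) in dict(cap=(205,295),swab=(206,196),post=(163,212),ring1=(384,234),ring2=(398,239)).items(): print(n,d[y-12:y+12,x-12:x+12].mean().round(1))
print(get_state()['force'],finish_job())
```

```text
elem top (array([0.50359781, 0.15521111, 0.12233333]), np.float64(0.0034704054710571705))
cap 3.3
swab 1.8
post 6.5
ring1 1.7
ring2 1.7
the job is handed in; nothing more can be done
[-0.75139708  0.8721509  -0.32790488] None
```

The new element is in the housing and the cover is off and standing on the bench. I handed the job in after about 22 s on the robot's clock.

- **Cover:** I grasped the grip bar and turned the cover about 92° counter-clockwise, inside its free range of 78 to 97°, without pressing it against the stop. I lifted it straight off and stood it on its rim at about (0.505, 0.331), clear of the housing and the loose things.
- **Element:** I slid the white element over the pipe with almost no side force. It met the floor at a TCP height that puts its bottom at 26 mm, which is fully home. The press at contact was about 13 N. I then opened the gripper and moved the arm away.

**Last checks:**
- The final pictures show the pipe tip inside the element's bore and the cover upright.
- Triangulated, the element's top is at 122 mm, against 126 mm expected. The two rays miss each other by 3.5 mm. That is about the 2–4 mm by which the two cameras disagreed throughout, so I trusted the contact height.
- The top-camera comparison with the start picture shows the cap, swab box, post holder and rings unmoved. The tape roll was partly hidden by the arm, so I did not check it, but I never went near it low down.

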